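# Pack the capped reagents into the carrier

## Task

The assay is finished: pack the four capped reagent bottles into the carrier tray so that it can go back to the refrigerator, each standing upright on the floor of the insert well made for its shape and size (round bottle in the big round well, square bottle in the square well, flat bottle in the oblong well, vial in the small round well). The two bottles without caps are empties: leave them standing where they are on the bench.

Things in the scene. Friction and masses are not known exactly. Their poses are not given: they have to be found in the camera images.
- round_bottle_mid (a point): screw-capped round bottle, amber with a white label band and a white ribbed cap: 52 mm diameter, 84 mm tall in all, about 0.16 kg; straight side from the foot up to 60 mm, then shoulder, cap 38 mm diameter at 68 to 84 mm. This point is at its centre, half-way up (42 mm above its foot), its z axis up. It starts standing on the bench.
- square_bottle_mid (a point): screw-capped square bottle, amber with white label and white cap: 44 x 44 mm (x and y axes square to its sides), 84 mm tall in all, about 0.14 kg; straight sides up to 60 mm, cap 31 mm diameter at 68 to 84 mm. This point is at its centre, half-way up (42 mm above its foot), its z axis up. It starts standing on the bench.
- flat_bottle_mid (a point): screw-capped flat oblong bottle, amber with white label and white cap: 62 mm along its x axis, 32 mm along its y axis, 82 mm tall in all, about 0.13 kg; straight sides up to 60 mm, cap 26 mm diameter at 67 to 82 mm. This point is at its centre, half-way up (41 mm above its foot), its z axis up. It starts standing on the bench.
- vial_mid (a point): screw-capped small round vial, amber with white label and white cap: 28 mm diameter, 80 mm tall in all, about 0.045 kg; straight side up to 61 mm, cap 25 mm diameter at 66 to 80 mm. This point is at its centre, half-way up (40 mm above its foot), its z axis up. It starts standing on the bench.
- open_round_mid (a point): the empty look-alike of the round bottle: the same amber 52 mm body and label but no cap, its open mouth (dark inside) 80 mm up; light, about 0.05 kg. This point is at its centre, half-way up (40 mm above its foot), its z axis up. It starts standing on the bench.
- open_vial_mid (a point): the empty look-alike of the vial: the same amber 28 mm body and label but no cap, its open mouth (dark inside) 76 mm up; very light, about 0.02 kg. This point is at its centre, half-way up (38 mm above its foot), its z axis up. It starts standing on the bench.
- round_well: orange insert block, 85 x 85 x 20 mm, one of four in a row (order varies) in a low fixed aluminium tray (96 x 356 mm, rim 12 mm high). Origin: centre of its underside, 3 mm above the bench; x across the row, y along it, z up. Its well opens 20 mm above the origin, its floor is 4 mm above it. It has the big round well, 68 mm diameter, for the round bottle.
- square_well: orange insert block, 85 x 85 x 20 mm, one of four in a row (order varies) in a low fixed aluminium tray (96 x 356 mm, rim 12 mm high). Origin: centre of its underside, 3 mm above the bench; x across the row, y along it, z up. Its well opens 20 mm above the origin, its floor is 4 mm above it. It has the square well, 60 x 60 mm, for the square bottle.
- slot_well: orange insert block, 85 x 85 x 20 mm, one of four in a row (order varies) in a low fixed aluminium tray (96 x 356 mm, rim 12 mm high). Origin: centre of its underside, 3 mm above the bench; x across the row, y along it, z up. Its well opens 20 mm above the origin, its floor is 4 mm above it. It has the oblong well, 48 mm along x by 76 mm along y (long way along the row), for the flat bottle.
- small_well: orange insert block, 85 x 85 x 20 mm, one of four in a row (order varies) in a low fixed aluminium tray (96 x 356 mm, rim 12 mm high). Origin: centre of its underside, 3 mm above the bench; x across the row, y along it, z up. Its well opens 20 mm above the origin, its floor is 4 mm above it. It has the small round well, 44 mm diameter, for the vial.

How it is judged:
By the outcome, as a careful person would: the job done as asked, in the order asked, and still so for the second after the job is handed in, with the robot touching nothing.
It also fails if it takes over 102 s, if anything falls off the work surface, if the arm or the gripper's body presses on something with over 40 N, if the wrist force passes 120 N, or if a joint passes its speed limit or range.

## Robot

A 6-joint arm with a two-finger parallel gripper is mounted at the origin on the work surface. World frame = base frame: x ahead of the robot, y to its left, z up, the work surface at z = 0. Lengths are in m, angles in rad, forces in N, time in s.
With the tool pointing down it reaches from about 0.35 to 0.775 m from the base axis. Payload 7.3 kg.
Tool frame: the origin (TCP) lies midway between the tips of the shut fingers; the grasp point (between the pads) lies manip.grasp_offset behind it (manip.grasp_offset is the distance from the TCP to the grasp point, in m); z points along the fingers, y is the line along which they close (so a half turn about z gives the same grasp; the last joint's range is limited). The gripper opens to 92 mm and grips with 3 to 60 N. Pads are 19 mm wide; open, the fingers measure 130 mm over their backs; the gripper's body (75 mm by 190 mm) begins 47 mm behind the grasp point.
Start: joints at [1.135, 0.342, 1.524, -0, 1.275, -0.146], TCP at [0.15, 0.503, 0.227] pointing down, gripper open.
Joint ranges: [-2.53, 2.53], [-0.77, 2.02], [0.04, 2.7], [-1, 4.14], [0.28, 2.66], [-3.11, 3.11]. Speed limits (rad/s): [2.57, 2.57, 3.14, 3.14, 3.14, 3.14].

## Interface

Orientations are given as a unit quaternion [x, y, z, w].
In Python, from rig import monitor, vision, ticket, manip gives the robot as it stands.
- The arm moves only by the tool play_rows, never from a script. Its argument "deltas" is a list that holds one entry, the list of rows, each a list of 7 numbers: the shift along the tool's x, y, z scaled (see below), then the turn, a rotation vector about the tool's x, y, z scaled (see below), then the closure, from 0 (fully open) to 1 (shut). In form: [[[x, y, z, ax, ay, az, claw], ...]]. A call has 1 to 8 rows; each row shifts and turns the commanded pose from where the row before left it, along the tool's axes as they then stand; what a row does not reach is not made up. The controller multiplies each number of a shift by 20 mm and each number of a turn by 6 degrees. A row lasts 1/8 s, in which the tool goes at most 62.5 mm and 10.7 degrees, less where a joint would pass 70% of its speed; a pose out of reach is approached as far as the arm can. A call with a number of a shift or a turn outside -1 to 1 is refused whole. A call with a gripper value outside its range is refused whole. The fingers move at their own pace and stop on an object; "newtons" is the grip in N (left out, the last holds). Time passes only in rows, so rows that do not move let the fingers close. It gives the time, the measured TCP pose, the force, the opening and the grip force at its end, in the units of the state.
- monitor.state(): the state, without advancing time (a new reading comes with each control period).
- vision.get_image(name): name is "side" or "top"; returns a dict with "pixels" (384x512x3 uint8, red, green, blue), "camera_matrix" (3x3 intrinsics, pixels), "dist" ([k1, k2, p1, p2, k3] as OpenCV has them; the pictures are not rectified), "world_to_cam" (4x4, takes a point from world to camera coordinates). Camera axes: x right, y up, looking along -z (the intrinsics and any distortion apply to the point x, -y, -z); pixel columns grow to the right and rows downward; lengths in m; the calibration is good to about 2 mm. A picture is of the moment at which its call begins. There is no depth.
- ticket.job_done(): hands the job in; it is judged then, once.
The state is a dict: "clock": time; "qpos": joint angles; "joint_vel": joint speeds; "tau": joint torques, N m; "ee_pos": TCP position; "ee_rot": TCP orientation; "ft_force": force on the tool from outside, world axes, zero at the start; "wrist_torque": the same for the moment, N m; "width": opening from 0.0 (shut) to 1.0 (fully open); "grasp_force": force on a finger pad.
Only numpy, scipy, OpenCV 4.12 (cv2) and the standard library are available. Lean on these libraries where they do the work, as an engineer would, in place of code of your own. Each camera call takes 0.05 s, during which the arm holds its last target. There are 200 camera calls.

## Working session

There is one attempt and no reset: what is moved stays moved. The work goes in short steps, Python scripts to look and compute and a tool call to move; the robot and the scene stay as the last step left them, time stands still between calls to the robot, and variables do not carry over. Pictures are saved under pics/ and viewed, at most 14 in all, crops included, and the job is handed in when it is done.

Besides the shell and the picture viewer there is one more tool, called after ">>>" as name(argument=value, ...) on one line, values as JSON. play_rows: Moves the arm, as the interface text tells. Shifts and turns lie within -1 to 1; 1 stands for 20 mm of shift or 6 degrees of turn. Its arguments: {"type":"object","properties":{"deltas":{"type":"array","items":{"type":"array","items":{"type":"array","items":{"type":"number"}}}},"newtons":{"type":"number"}},"required":["deltas"]}

```bash
ls; mkdir -p pics; python3 - <<'E'
from rig import monitor, vision, ticket, manip
import cv2,numpy as np
print(monitor.state()); print(manip.grasp_offset)
for n in("top","side"):
    d=vision.get_image(n); cv2.imwrite(f"pics/{n}0.png",d["pixels"][:,:,::-1]); np.savez(f"{n}0.npz",**d)
    print(d["camera_matrix"],d["dist"],d["world_to_cam"])
E
```

```text
pics
{'clock': 0.0, 'qpos': array([ 1.13500538e+00,  3.42765056e-01,  1.52501510e+00, -4.26493781e-05,
        1.27541004e+00, -1.46040243e-01]), 'joint_vel': array([ 2.74081339e-04, -9.62406322e-04, -1.00549269e-04,  8.88434386e-05,
       -9.19249437e-04, -1.89798791e-04]), 'tau': array([-5.28955716e-04, -4.31245065e+01, -2.44221389e+01,  7.17392145e-02,
        5.58249000e-02, -9.34702939e-05]), 'ee_pos': array([0.1498352 , 0.5027345 , 0.22602367]), 'ee_rot': array([ 1.44362886e-01,  9.89524491e-01, -7.71057490e-04, -2.09571722e-04]), 'ft_force': array([ 0.2019853 ,  0.84456005, -0.23268685]), 'wrist_torque': array([-0.03767748, -0.00118333, -0.00381009]), 'grasp_force': 0.0, 'width': 1.002679792107408}
0.0188
[[398.49903381   0.         255.05845549]
 [  0.         398.49903381 189.3748761 ]
 [  0.           0.           1.        ]] [-0.09534783  0.          0.          0.          0.        ] [[ 0.0155944  -0.99986372  0.00541893 -0.00364658]
 [ 0.99500196  0.01605272  0.09855662 -0.5417664 ]
 [-0.09863017  0.00385492  0.99511669 -1.06713302]
 [ 0.          0.          0.          1.        ]]
[[363.22521202   0.         252.08587343]
 [  0.         363.22521202 191.19451879]
 [  0.           0.           1.        ]] [-0.06090572  0.          0.          0.          0.        ] [[ 0.80813729 -0.58894227 -0.00781845 -0.43198777]
 [ 0.41886875  0.56533161  0.71059774 -0.27790229]
 [-0.41408103 -0.57753543  0.70355506 -0.67321223]
 [ 0.          0.          0.          1.        ]]
```

View pics/top0.png

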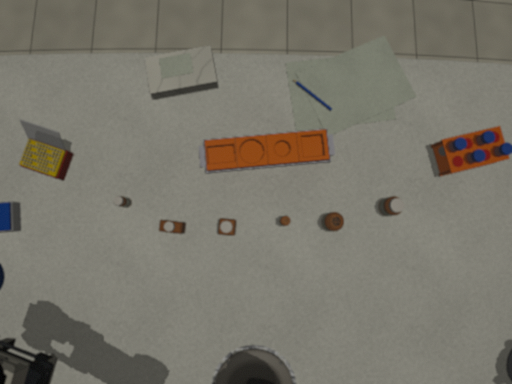

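View pics/side0.png

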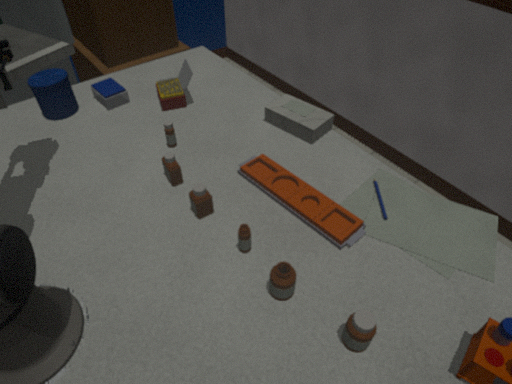

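The top view shows, left to right: capped vial (122,202), flat bottle (172,227), square bottle (227,227), open vial (284,221), open round (333,221) and capped round (389,205). The tray spans (205–328, 130–172). The side view agrees. I'll zoom in on the objects.

```bash
python3 - <<'E'
import cv2,numpy as np
t=cv2.imread("pics/top0.png"); s=cv2.imread("pics/side0.png")
a=cv2.resize(t[120:245,100:410],(775,312),interpolation=cv2.INTER_CUBIC)
cv2.imwrite("pics/c1.png",a)
cv2.imwrite("pics/c2.png",cv2.resize(s[115:355,150:385],(587,600),interpolation=cv2.INTER_CUBIC))
E
```

```text
(no output)
```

View pics/c1.png

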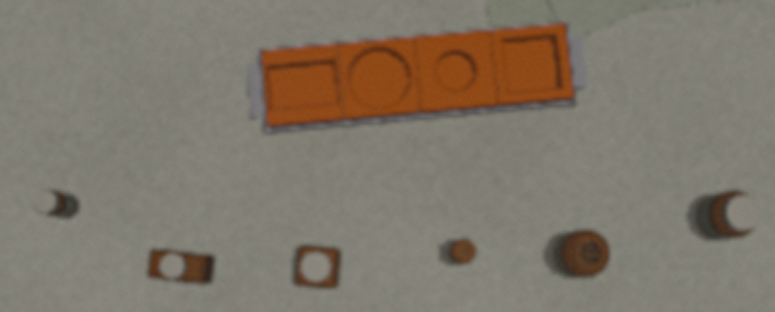

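View pics/c2.png

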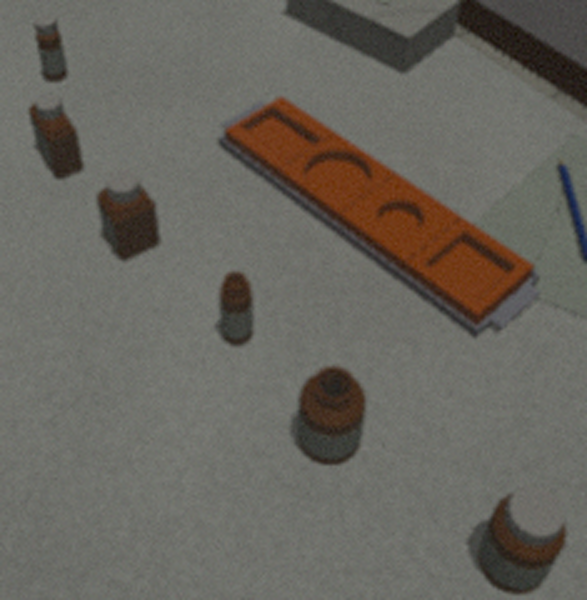

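Well order, left to right (+y to −y), is slot, round, small, square. Capped bottles are the white-topped ones at top px (118,201) vial, (172,227) flat, (227,227) square and (395,205) round.

```bash
cat > h.py <<'E'
import cv2,numpy as np
F=np.diag([1.,-1,-1])
class Cam:
    def __init__(s,d):
        s.K=np.array(d["camera_matrix"]);s.D=np.array(d["dist"]).ravel();W=np.array(d["world_to_cam"])
        s.R=F@W[:3,:3];s.t=F@W[:3,3];s.C=-s.R.T@s.t;s.im=np.array(d["pixels"])
    def ray(s,p):
        u=cv2.undistortPoints(np.array(p,float).reshape(1,1,2),s.K,s.D).ravel()
        v=s.R.T@np.array([u[0],u[1],1]);return v/np.linalg.norm(v)
    def plane(s,p,z):
        v=s.ray(p);return s.C+v*(z-s.C[2])/v[2]
    def proj(s,X): return cv2.projectPoints(np.array(X,float).reshape(-1,1,3),cv2.Rodrigues(s.R)[0],s.t,s.K,s.D)[0].reshape(-1,2)
def tri(c1,p1,c2,p2):
    a,b=c1.ray(p1),c2.ray(p2)
    k=np.linalg.lstsq(np.c_[a,-b],c2.C-c1.C,rcond=None)[0]
    P,Q=c1.C+a*k[0],c2.C+b*k[1];return (P+Q)/2,np.linalg.norm(P-Q)
E
python3 - <<'E'
from h import *
T=Cam(np.load("top0.npz"));S=Cam(np.load("side0.npz"))
hsv=cv2.cvtColor(T.im,cv2.COLOR_RGB2HSV)
g=cv2.GaussianBlur(cv2.cvtColor(T.im,cv2.COLOR_RGB2GRAY),(3,3),0)
print(g[194:210,110:132]);print(g[198:214,376:404:2])
def blobs(C,name,x0,x1,y0,y1):
    h=cv2.cvtColor(C.im,cv2.COLOR_RGB2HSV)
    m=((h[...,1]>90)&((h[...,0]<20)|(h[...,0]>170))).astype(np.uint8)
    n,l,st,ce=cv2.connectedComponentsWithStats(m)
    for i in range(1,n):
        if st[i,4]>12 and x0<ce[i,0]<x1 and y0<ce[i,1]<y1:
            c=np.argwhere(l==i)[:,::-1].astype(np.float32)
            print(name,st[i],ce[i].round(1),[np.round(q,1) for q in cv2.minAreaRect(c)])
blobs(T,"T",90,415,120,250);blobs(S,"S",150,390,115,360)
E
```

```text
[[127 127 127 127 127 126 126 126 125 125 125 124 124 124 125 126 127 129
  130 129 128 126]
 [128 127 128 128 127 126 125 124 122 120 117 114 114 116 119 122 125 127
  129 130 128 127]
 [128 128 129 129 128 126 125 123 121 117 110 101  96  97 102 109 114 118
  123 126 127 127]
 [128 128 129 129 128 127 126 125 124 121 112  98  84  77  79  87  94 100
  107 115 121 125]
 [128 128 128 128 128 127 127 127 128 127 121 106  84  66  61  65  72  78
   86  97 110 120]
 [129 128 128 128 127 127 127 128 129 130 127 113  89  65  53  52  57  63
   69  79  94 111]
 [129 128 127 126 127 127 127 128 129 130 128 115  91  66  51  48  53  59
   62  67  80 100]
 [129 128 126 125 125 126 127 127 128 129 126 113  88  65  51  48  53  60
   62  62  72  93]
 [128 127 125 123 123 125 126 127 128 127 120 104  81  61  51  48  53  61
   62  61  69  91]
 [128 128 126 123 122 122 124 125 124 119 108  90  70  56  49  49  54  60
   61  62  71  93]
 [129 130 129 126 122 120 120 120 116 106  91  75  60  52  50  53  57  59
   61  66  79  99]
 [129 131 131 129 126 122 119 117 110  98  84  72  63  59  59  61  62  63
   
[... 2641 characters left out ...]
  154  124   90 3696] [303.  198.1] [array([299.9, 196.9]), array([132.6,  32. ]), np.float64(34.4)]
S [162 158  18  17 127] [171.5 166.1] [array([171.4, 164.9]), array([20.8, 10.8]), np.float64(56.3)]
S [190 191  22  18 186] [201.1 199. ] [array([200.5, 199.5]), array([17., 21.]), np.float64(90.0)]
S [198 207   9   8  20] [201.9 210.2] [array([202.3, 210.2]), array([4.9, 7.1]), np.float64(45.0)]
S [239 225  11  14 113] [244.1 231.2] [array([244. , 231.5]), array([13., 10.]), np.float64(90.0)]
S [271 262  25  27 406] [282.8 275.8] [array([282.8, 275.8]), array([24.7, 24. ]), np.float64(45.0)]
S [346 315  30  27 255] [358.9 331.8] [array([359.1, 330.4]), array([29.6, 20.8]), np.float64(27.6)]
```

The caps match the bench in brightness, so I need a colour or contrast cue. I'll make a stretched mosaic of the four bottles in both views.

```bash
python3 - <<'E'
from h import *
T=Cam(np.load("top0.npz"));S=Cam(np.load("side0.npz"))
R=[]
for C,cs in((T,[(120,202),(172,227),(227,227),(392,205)]),(S,[(171,134),(172,168),(201,202),(358,332)])):
    row=[]
    for x,y in cs:
        c=cv2.medianBlur(C.im[y-20:y+20,x-20:x+20],3).astype(float)
        c=np.clip((c-[85,85,75])*4.2,0,255).astype(np.uint8) 
        row.append(cv2.copyMakeBorder(cv2.resize(c,(196,296) if 0 else (196,196),interpolation=cv2.INTER_CUBIC),2,2,2,2,cv2.BORDER_CONSTANT))
    R.append(np.hstack(row))
cv2.imwrite("pics/m1.png",np.vstack(R)[:,:,::-1])
b=T.im.astype(int)
for n,(y,x) in dict(bench=(190,300),rcap=(205,397),scap=(227,227),vcap=(201,119)).items(): print(n,b[y-2:y+3,x-2:x+3].mean((0,1)))
b=S.im.astype(int)
for n,(y,x) in dict(bench=(300,200),rcap=(321,365),rb=(335,385)).items(): print(n,b[y-2:y+3,x-2:x+3].mean((0,1)))
E
```

```text
bench [127.64 125.84 115.88]
rcap [134.72 130.32 120.84]
scap [138.28 133.96 124.32]
vcap [128.56 124.32 115.2 ]
bench [110.16 111.28 105.88]
rcap [109.68 108.28 103.04]
rb [106.28 107.68 102.44]
```

View pics/m1.png

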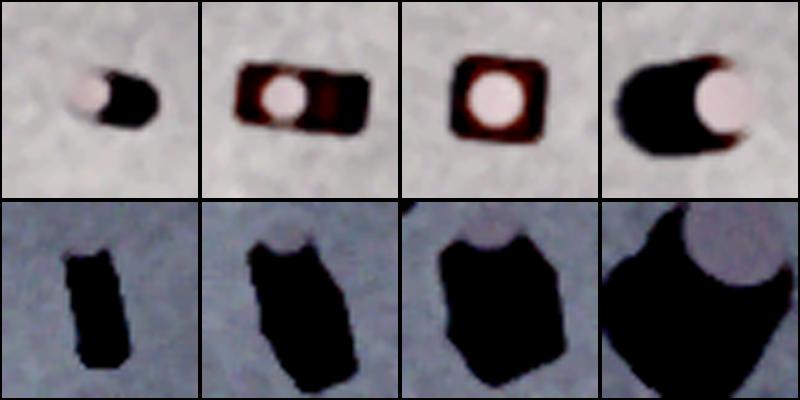

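The stretched mosaic separates the caps: top view about (117.6,200.8), (168.5,226.2), (225.8,226.6) and (396.5,204.8). They are slightly redder than the bench, so R−G can segment them.

```bash
python3 - <<'E'
from h import *
T=Cam(np.load("top0.npz"));S=Cam(np.load("side0.npz"))
def cap(C,x,y,r):
    b=cv2.GaussianBlur(C.im.astype(np.float32),(0,0),1.0)
    d=b[...,0]-b[...,1]; g=b.mean(2)
    bg=np.median(d[y-25:y+25,x-25:x+25][g[y-25:y+25,x-25:x+25]>90])
    gm=C.im.mean(2); m=((d>bg+1.0)&(cv2.GaussianBlur(C.im,(0,0),.6).mean(2)>88)).astype(np.uint8)
    w=np.zeros_like(m);cv2.circle(w,(x,y),r,1,-1);m&=w
    n,l,st,ce=cv2.connectedComponentsWithStats(m,connectivity=4)
    i=1+st[1:,4].argmax();return ce[i],st[i]
names=["vial","flat","square","round"]
tp=[(118,201,8),(169,226,8),(226,227,9),(396,205,12)];sp=[(168,126,7),(169,157,8),(199,186,9),(365,318,17)]
H=[.080,.082,.084,.084];r=[12.5,13,15.5,19]
for n,t,s,h in zip(names,tp,sp,H):
    a,sa=cap(T,*t);b,sb=cap(S,*s)
    X,e=tri(T,a,S,b)
    print(n,a.round(1),sa,b.round(1),sb,X.round(4),"gap",round(e,4),"plane",T.plane(a,h).round(4),"sideproj",S.proj([T.plane(a,h)])[0].round(1))
# tray outline: orange
h=cv2.cvtColor(T.im,cv2.COLOR_RGB2HSV);m=((h[...,1]>140)&(h[...,0]<20)).astype(np.uint8);m[:, :190]=0;m[:,340:]=0;m[185:]=0;m[:120]=0
c=max(cv2.findContours(m,0,cv2.CHAIN_APPROX_NONE)[0],key=cv2.contourArea)
q=cv2.boxPoints(cv2.minAreaRect(c));W=np.array([T.plane(p,.023) for p in q]);print(q.round(1),W.round(4))
print("centre",W.mean(0),[np.linalg.norm(W[i]-W[i-1]).round(4) for i in range(4)],S.proj(W).round(1))
hs=cv2.cvtColor(S.im,cv2.COLOR_RGB2HSV);m=((hs[...,1]>140)&(hs[...,0]<20)).astype(np.uint8);m[:145]=0;m[:,:230]=0;m[:,370:]=0
c=max(cv2.findContours(m,0,cv2.CHAIN_APPROX_NONE)[0],key=cv2.contourArea);print(cv2.approxPolyDP(c,5,True).reshape(-1,2).tolist())
E
```

```text
vial [117.9 199.9] [113 195  12  12  85] [167.5 122.7] [164 121   9   4  28] [0.5022 0.3652 0.0809] gap 0.001 plane [0.5027 0.3653 0.08  ] sideproj [167.9 122.8]
flat [168.5 226. ] [164 219  11  15 119] [168.3 155.3] [162 153  13   6  57] [0.4366 0.2282 0.0819] gap 0.0012 plane [0.4372 0.228  0.082 ] sideproj [168.8 155.2]
square [225.8 226.4] [220 221  13  12 126] [198.6 186.9] [191 182  16  10 100] [0.439  0.079  0.0835] gap 0.0005 plane [0.4388 0.079  0.084 ] sideproj [198.4 186.8]
round [397.  204.9] [389 194  16  23 216] [364.1 318.6] [349 309  28  20 349] [ 0.5016 -0.3687  0.0841] gap 0.001 plane [ 0.5012 -0.3684  0.084 ] sideproj [363.5 318.6]
[[204.4 140.5]
 [325.8 129.5]
 [328.5 159. ]
 [207.1 170.1]] [[ 0.6771  0.1486  0.023 ]
 [ 0.7147 -0.1914  0.023 ]
 [ 0.6304 -0.1984  0.023 ]
 [ 0.5937  0.1386  0.023 ]]
centre [ 0.65396945 -0.02564121  0.023     ] [np.float64(0.084), np.float64(0.3421), np.float64(0.0846), np.float64(0.3391)] [[261.8 153.6]
 [362.7 221.4]
 [339.4 240.5]
 [239.5 167. ]]
[[241, 167], [340, 243], [362, 222], [263, 155]]
```

Two-view heights (81, 82, 83.5 and 84 mm) match the known sizes, and the tray top measures about 340 x 84 mm. I'll get the bottle yaws, check the wells, and start the move helper.

```bash
cat > plan.py <<'E'
import sys,numpy as np
from rig import monitor
from scipy.spatial.transform import Rotation as R
def plan(x,y,z,th):
    s=monitor.state();r=R.from_quat(s["ee_rot"]);Y=r.as_matrix()[:,1]
    az=np.degrees(np.arctan2(Y[1],Y[0]))
    b=np.radians(th);yt=np.array([np.cos(b),np.sin(b),0]);zt=np.array([0,0,-1]);G=np.c_[np.cross(yt,zt),yt,zt]
    rv=(r.inv()*R.from_matrix(G)).as_rotvec(degrees=True)/6
    d=np.array([x,y,z])-s["ee_pos"]
    print("t",round(s["clock"],2),"pos",s["ee_pos"].round(4),"az",az.round(1),"w",round(s["width"],3),"g",round(s["grasp_force"],1),"F",s["ft_force"].round(1))
    print("units now-frame",(r.as_matrix().T@d/.02).round(2),"goal-frame",(G.T@d/.02).round(2),"turn",rv.round(2))
if __name__=="__main__": plan(*map(float,sys.argv[1:5]))
E
python3 - <<'E'
from h import *
T=Cam(np.load("top0.npz"))
g=T.im.mean(2);h=cv2.cvtColor(T.im,cv2.COLOR_RGB2HSV)
for n,(x,y,z) in dict(flat=(172,227,.06),square=(227,227,.06)).items():
    m=((g[y-20:y+20,x-20:x+20]<100)).astype(np.uint8)
    c=max(cv2.findContours(m,0,2)[0],key=cv2.contourArea)
    q=cv2.boxPoints(cv2.minAreaRect(c))+[x-20,y-20];W=np.array([T.plane(p,z)[:2] for p in q])
    for i in range(4): e=W[i]-W[i-1];print(n,np.linalg.norm(e).round(4),np.degrees(np.arctan2(e[1],e[0])).round(1))
C=np.array([.654,-.0256]);u=np.array([.110,-.994])
for n,k in zip(("slot","round","small","square"),(-1.5,-.5,.5,1.5)):
    P=C+u*.085*k;print(n,P.round(4),(T.proj([[*P,.007]])[0]).round(1),((T.proj([[*P,.023]])[0]-[100,120])*2.5).round(0))
E
python3 plan.py 0.502 0.3652 0.15 6.3
```

```text
flat 0.0711 84.1
flat 0.0331 -5.2
flat 0.0713 -96.0
flat 0.033 174.5
square 0.0448 1.3
square 0.0503 -89.0
square 0.0447 -178.9
square 0.0501 91.0
slot [0.64   0.1011] [221.5 154.9] [303.  85.]
round [0.6493 0.0166] [251.5 152.1] [379.  77.]
small [ 0.6587 -0.0678] [281.4 149.3] [455.  71.]
square [ 0.668  -0.1523] [311.2 146.6] [530.  64.]
t 0.1 pos [0.1499 0.5028 0.2261] az 73.4 w 1.003 g 0.0 F [ 0.1 -0.1  0.1]
units now-frame [-18.84  -1.56   3.81] goal-frame [-8.77 16.75  3.81] turn [-1.000e-02  1.000e-02  1.118e+01]
```

>>> play_rows(deltas=[[[0,0,0.45,0,0,1,0],[0,0,0.45,0,0,1,0],[0,0,0.45,0,0,1,0],[0,0,0.45,0,0,1,0],[0,0,0.45,0,0,1,0],[0,0,0.45,0,0,1,0],[0,0,0.45,0,0,1,0],[0,0,0.45,0,0,1,0]]], newtons=15)

```text
clock: 1.1
ee_pos: [0.1499, 0.5029, 0.1541]
ee_rot: [0.536, 0.844, -0.0, 0.0]
ft_force: [-1.2, -1.1, -0.1]
width: 1.001
grasp_force: 0.0
```

>>> play_rows(deltas=[[[0,0,0,0,0,1,0],[0,0,0,0,0,1,0],[0,0,0,0,0,1,0],[0,0,0,0,0,0.2,0]]])

```text
clock: 1.6
ee_pos: [0.1499, 0.5029, 0.1544]
ee_rot: [0.668, 0.744, -0.0, 0.0]
ft_force: [0.3, 0.0, 0.2]
width: 1.004
grasp_force: 0.0
```

```bash
python3 plan.py 0.502 0.3652 0.15 6.3
```

```text
t 1.6 pos [0.1499 0.5029 0.1544] az 6.2 w 1.004 g 0.0 F [0.3 0.  0.2]
units now-frame [-8.74 16.76  0.22] goal-frame [-8.78 16.74  0.22] turn [-0.    0.01 -0.02]
```

>>> play_rows(deltas=[[[-0.485,0.93,0,0,0,0,0],[-0.485,0.93,0,0,0,0,0],[-0.485,0.93,0,0,0,0,0],[-0.485,0.93,0,0,0,0,0],[-0.485,0.93,0,0,0,0,0],[-0.485,0.93,0,0,0,0,0],[-0.485,0.93,0,0,0,0,0],[-0.485,0.93,0,0,0,0,0]]])

```text
clock: 2.6
ee_pos: [0.307, 0.4417, 0.1546]
ee_rot: [0.667, 0.745, -0.0, -0.0]
ft_force: [0.2, 0.6, 0.8]
width: 1.003
grasp_force: 0.0
```

>>> play_rows(deltas=[[[-0.485,0.93,0,0,0,0,0],[-0.485,0.93,0,0,0,0,0],[-0.485,0.93,0,0,0,0,0],[-0.485,0.93,0,0,0,0,0],[-0.485,0.93,0,0,0,0,0],[-0.485,0.93,0,0,0,0,0],[-0.485,0.93,0,0,0,0,0],[-0.485,0.93,0,0,0,0,0]]])

```text
clock: 3.6
ee_pos: [0.4639, 0.3804, 0.1547]
ee_rot: [0.668, 0.744, 0.0, -0.0]
ft_force: [-0.3, -0.4, -0.1]
width: 1.002
grasp_force: 0.0
```

>>> play_rows(deltas=[[[-0.485,0.93,0,0,0,0,0],[-0.485,0.93,0,0,0,0,0],[0,0,0,0,0,0,0]]])

```text
clock: 3.98
ee_pos: [0.5032, 0.3649, 0.1545]
ee_rot: [0.669, 0.744, 0.0, 0.0]
ft_force: [-0.4, 0.4, -0.4]
width: 1.002
grasp_force: 0.0
```

```bash
python3 plan.py 0.502 0.3652 0.028 6.3; python3 - <<'E'
from rig import vision
import cv2
cv2.imwrite("pics/v1.png",cv2.resize(vision.get_image("side")["pixels"][90:210,110:290,::-1],(720,480),interpolation=cv2.INTER_CUBIC))
E
```

```text
t 3.98 pos [0.5032 0.3649 0.1545] az 6.1 w 1.002 g 0.0 F [-0.4  0.4 -0.4]
units now-frame [ 0.02 -0.06  6.32] goal-frame [ 0.02 -0.06  6.32] turn [ 0.   -0.   -0.04]
```

View pics/v1.png

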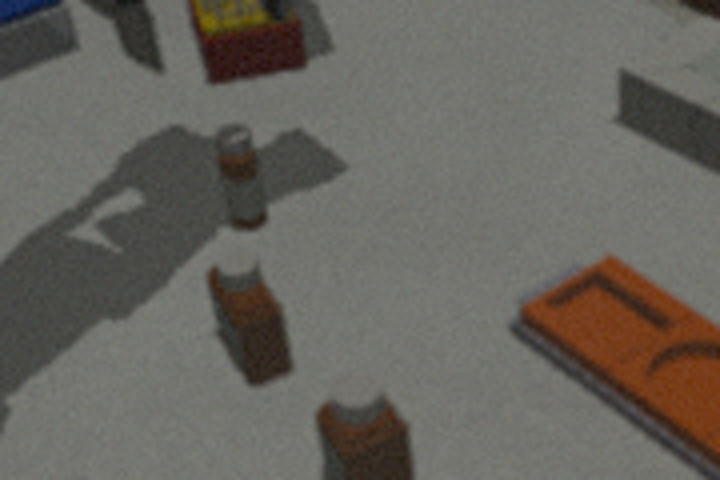

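The vial stands in shadow at crop (240,175), with the flat and square bottles below it. The gripper is not visible, so I'll check the full view.

```bash
python3 - <<'E'
from rig import vision,monitor
from h import *
p=monitor.state()["ee_pos"]
o=[]
for n in("side","top"):
    d=vision.get_image(n);C=Cam(d);print(n,C.proj([p,p+[0,0,.1],[p[0],p[1],0.08]]).round(0).tolist());o.append(cv2.resize(d["pixels"],(400,300)))
cv2.imwrite("pics/v2.png",np.hstack(o)[:,:,::-1])
E
```

```text
side [[163.0, 100.0], [156.0, 66.0], [168.0, 123.0]]
top [[108.0, 198.0], [92.0, 194.0], [118.0, 200.0]]
```

View pics/v2.png

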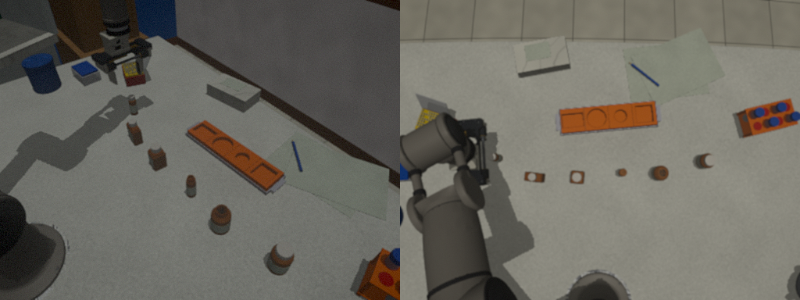

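The gripper sits above the vial. The dark fingertip hanging near px (148,106) is where the projected TCP (163,100) minus half the opening would put it. Descending and grasping.

>>> play_rows(deltas=[[[0,-0.05,0.9,0,0,0,0],[0,0,0.9,0,0,0,0],[0,0,0.9,0,0,0,0],[0,0,0.9,0,0,0,0],[0,0,0.9,0,0,0,0],[0,0,0.9,0,0,0,0],[0,0,0.9,0,0,0,0],[0,0,0,0,0,0,0]]])

```text
clock: 5.12
ee_pos: [0.4997, 0.365, 0.0269]
ee_rot: [0.668, 0.744, -0.002, -0.001]
ft_force: [0.3, 0.0, 0.2]
width: 1.001
grasp_force: 0.0
```

>>> play_rows(deltas=[[[0,0,0,0,0,0,0.85],[0,0,0,0,0,0,0.85],[0,0,0,0,0,0,0.85],[0,0,0,0,0,0,0.85],[0,0,0,0,0,0,0.85],[0,0,0,0,0,0,0.85],[0,0,0,0,0,0,0.85],[0,0,0,0,0,0,0.85]]], newtons=12)

```text
clock: 6.12
ee_pos: [0.5008, 0.3656, 0.0288]
ee_rot: [0.668, 0.744, 0.0, 0.0]
ft_force: [0.1, 0.3, 0.9]
width: 0.299
grasp_force: 12.0
```

>>> play_rows(deltas=[[[0,0,-0.95,0,0,0,0.85],[0,0,-0.95,0,0,0,0.85],[0,0,-0.95,0,0,0,0.85],[0,0,-0.95,0,0,0,0.85],[0,0,-0.95,0,0,0,0.85],[0,0,-0.95,0,0,0,0.85],[-0.5,0.1,0,0,0,0,0.85],[-0.9,0.2,0,0,0,0,0.85]]])

```text
clock: 7.12
ee_pos: [0.5093, 0.3375, 0.1418]
ee_rot: [0.667, 0.745, -0.001, -0.0]
ft_force: [0.1, -0.4, -0.4]
width: 0.303
grasp_force: 12.0
```

>>> play_rows(deltas=[[[-0.95,0.25,0,0,0,0,0.85],[-0.95,0.25,0,0,0,0,0.85],[-0.95,0.25,0,0,0,0,0.85],[-0.95,0.25,0,0,0,0,0.85],[-0.95,0.25,0,0,0,0,0.85],[-0.95,0.25,0,0,0,0,0.85],[-0.95,0.25,0,0,0,0,0.85],[-0.95,0.25,0,0,0,0,0.85]]])

```text
clock: 8.12
ee_pos: [0.5663, 0.1904, 0.1428]
ee_rot: [0.668, 0.744, 0.0, 0.0]
ft_force: [-1.2, -0.3, -0.8]
width: 0.295
grasp_force: 12.0
```

>>> play_rows(deltas=[[[-0.95,0.25,0,0,0,0,0.85],[-0.95,0.25,0,0,0,0,0.85],[-0.95,0.25,0,0,0,0,0.85],[-0.95,0.25,0,0,0,0,0.85],[-0.95,0.25,0,0,0,0,0.85],[-0.95,0.25,0,0,0,0,0.85],[-0.95,0.25,0,0,0,0,0.85],[-0.95,0.25,0,0,0,0,0.85]]])

```text
clock: 9.12
ee_pos: [0.6225, 0.0436, 0.1427]
ee_rot: [0.668, 0.744, 0.0, -0.0]
ft_force: [-0.3, -0.0, -0.7]
width: 0.295
grasp_force: 12.0
```

>>> play_rows(deltas=[[[-0.95,0.25,0,0,0,0,0.85],[-0.95,0.25,0,0,0,0,0.85],[-0.95,0.25,0,0,0,0,0.85],[-0.95,0.25,0,0,0,0,0.85],[-0.95,0.25,0,0,0,0,0.85],[-0.95,0.25,0,0,0,0,0.85],[0,0,0,0,0,0,0.85]]])

```text
clock: 10.0
ee_pos: [0.6646, -0.067, 0.1425]
ee_rot: [0.669, 0.744, 0.0, 0.0]
ft_force: [0.3, 0.8, -1.2]
width: 0.295
grasp_force: 12.0
```

```bash
python3 plan.py 0.6587 -0.0678 0.036 6.3
```

```text
t 10.0 pos [ 0.6646 -0.067   0.1425] az 6.1 w 0.295 g 12.0 F [ 0.3  0.8 -1.2]
units now-frame [-0.01 -0.3   5.32] goal-frame [-0.01 -0.3   5.32] turn [ 0.    0.   -0.04]
```

>>> play_rows(deltas=[[[0,-0.3,0.3,0,0,0,0.85],[0,0,0.9,0,0,0,0.85],[0,0,0.9,0,0,0,0.85],[0,0,0.9,0,0,0,0.85],[0,0,0.9,0,0,0,0.85],[0,0,0.9,0,0,0,0.85],[0,0,0.52,0,0,0,0.85],[0,0,0,0,0,0,0.85]]])

```text
clock: 11.0
ee_pos: [0.6581, -0.066, 0.0356]
ee_rot: [0.668, 0.744, -0.0, -0.0]
ft_force: [-0.2, 0.6, -0.7]
width: 0.299
grasp_force: 12.0
```

>>> play_rows(deltas=[[[0,0,0,0,0,0,0.85],[0,0,0,0,0,0,0.6],[0,0,0,0,0,0,0.4],[0,0,0,0,0,0,0.2],[0,0,0,0,0,0,0.2]]])

```text
clock: 11.62
ee_pos: [0.6582, -0.0659, 0.0364]
ee_rot: [0.668, 0.744, 0.0, 0.0]
ft_force: [0.1, -0.7, -0.3]
width: 0.679
grasp_force: 0.0
```

```bash
python3 plan.py 0.4368 0.228 0.15 -4.5
```

```text
t 11.62 pos [ 0.6582 -0.0659  0.0364] az 6.2 w 0.679 g 0.0 F [ 0.1 -0.7 -0.3]
units now-frame [15.81 -9.42 -5.68] goal-frame [ 13.78 -12.19  -5.68] turn [ 0.   -0.    1.78]
```

>>> play_rows(deltas=[[[0,0,-0.95,0,0,0,0.2],[0,0,-0.95,0,0,0,0],[0,0,-0.95,0,0,0,0],[0,0,-0.95,0,0,0,0],[0,0,-0.95,0,0,0,0],[0.5,-0.3,-0.95,0,0,0,0],[0.9,-0.5,0,0,0,0,0],[0.9,-0.5,0,0,0,0,0]]])

```text
clock: 12.62
ee_pos: [0.6269, -0.0221, 0.152]
ee_rot: [0.668, 0.744, 0.001, 0.001]
ft_force: [-0.0, -0.1, -0.1]
width: 0.998
grasp_force: 0.0
```

>>> play_rows(deltas=[[[0.9,-0.54,0,0,0,0,0],[0.9,-0.54,0,0,0,0,0],[0.9,-0.54,0,0,0,0,0],[0.9,-0.54,0,0,0,0,0],[0.9,-0.54,0,0,0,0,0],[0.9,-0.54,0,0,0,0,0],[0.9,-0.54,0,0,0,0,0],[0.9,-0.54,0,0,0,0,0]]])

```text
clock: 13.62
ee_pos: [0.5251, 0.1119, 0.1503]
ee_rot: [0.668, 0.744, 0.0, -0.0]
ft_force: [0.5, 0.1, 0.4]
width: 0.997
grasp_force: 0.0
```

>>> play_rows(deltas=[[[0.9,-0.54,0,0,0,0,0],[0.9,-0.54,0,0,0,0,0],[0.9,-0.54,0,0,0,0,0],[0.9,-0.54,0,0,0,0,0],[0.9,-0.54,0,0,0,0,0],[0.9,-0.54,0,0,0,0,0],[0,0,0,0,0,0.9,0],[0,0,0,0,0,0.95,0]]])

```text
clock: 14.62
ee_pos: [0.4493, 0.2121, 0.1504]
ee_rot: [0.738, 0.675, 0.0, 0.0]
ft_force: [-0.1, 0.6, 0.7]
width: 1.002
grasp_force: 0.0
```

```bash
python3 plan.py 0.4368 0.228 0.028 -5; python3 - <<'E'
from rig import vision
import cv2
cv2.imwrite("pics/v3.png",cv2.resize(vision.get_image("side")["pixels"][75:315,130:450,::-1],(800,600),interpolation=cv2.INTER_CUBIC))
E
```

```text
t 14.62 pos [0.4493 0.2121 0.1504] az -5.0 w 1.002 g 0.0 F [-0.1  0.6  0.7]
units now-frame [ 0.74 -0.69  6.12] goal-frame [ 0.74 -0.69  6.12] turn [ 0.   -0.   -0.01]
```

View pics/v3.png

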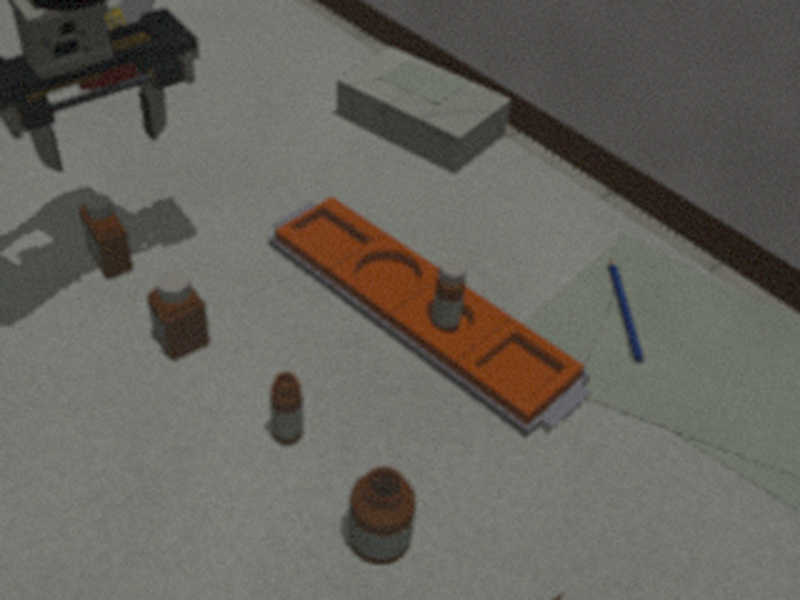

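The vial stands in the small round well at crop (450,300), and the gripper is near the flat bottle at crop (105,240). Next is the flat bottle.

>>> play_rows(deltas=[[[0.74,-0.69,0,0,0,0,0],[0,0,0.9,0,0,0,0],[0,0,0.9,0,0,0,0],[0,0,0.9,0,0,0,0],[0,0,0.9,0,0,0,0],[0,0,0.9,0,0,0,0],[0,0,0.9,0,0,0,0],[0,0,0.7,0,0,0,0]]])

```text
clock: 15.68
ee_pos: [0.437, 0.2274, 0.0276]
ee_rot: [0.736, 0.677, -0.0, -0.0]
ft_force: [0.1, -0.1, 0.7]
width: 1.0
grasp_force: 0.0
```

>>> play_rows(deltas=[[[0,0,0,0,0,0,0.85],[0,0,0,0,0,0,0.85],[0,0,0,0,0,0,0.85],[0,0,0,0,0,0,0.85],[0,0,0,0,0,0,0.85],[0,0,0,0,0,0,0.85],[0,0,0,0,0,0,0.85],[0,0,0,0,0,0,0.85]]], newtons=20)

```text
clock: 16.68
ee_pos: [0.4374, 0.2271, 0.0284]
ee_rot: [0.737, 0.676, 0.0, -0.0]
ft_force: [-0.7, -0.3, 1.4]
width: 0.351
grasp_force: 19.9
```

>>> play_rows(deltas=[[[0,0,-0.95,0,0,0,0.85],[0,0,-0.95,0,0,0,0.85],[0,0,-0.95,0,0,0,0.85],[0,0,-0.95,0,0,0,0.85],[0,0,-0.95,0,0,0,0.85],[0,0,-0.95,0,0,0,0.85],[0,0,0,0,0,-0.95,0.85],[0,0,0,0,0,-0.95,0.85]]])

```text
clock: 17.68
ee_pos: [0.4372, 0.2271, 0.1423]
ee_rot: [0.665, 0.747, -0.0, -0.0]
ft_force: [0.1, -0.1, -2.2]
width: 0.348
grasp_force: 19.9
```

```bash
python3 plan.py 0.64 0.1011 0.036 6.3
```

```text
t 17.68 pos [0.4372 0.2271 0.1423] az 6.7 w 0.348 g 19.9 F [ 0.1 -0.1 -2.2]
units now-frame [-7.44  9.34  5.32] goal-frame [-7.37  9.39  5.32] turn [-0.   -0.    0.06]
```

>>> play_rows(deltas=[[[-0.74,0.935,0,0,0,0.06,0.85],[-0.74,0.935,0,0,0,0,0.85],[-0.74,0.935,0,0,0,0,0.85],[-0.74,0.935,0,0,0,0,0.85],[-0.74,0.935,0,0,0,0,0.85],[-0.74,0.935,0,0,0,0,0.85],[-0.74,0.935,0,0,0,0,0.85],[-0.74,0.935,0,0,0,0,0.85]]])

```text
clock: 18.68
ee_pos: [0.6006, 0.1235, 0.1418]
ee_rot: [0.669, 0.743, -0.0, -0.0]
ft_force: [0.3, 0.1, -1.4]
width: 0.348
grasp_force: 19.9
```

>>> play_rows(deltas=[[[-0.74,0.935,0,0,0,0,0.85],[-0.74,0.935,0,0,0,0,0.85],[0,0,0,0,0,0,0.85]]])

```text
clock: 19.05
ee_pos: [0.6409, 0.0976, 0.1414]
ee_rot: [0.67, 0.743, -0.0, 0.0]
ft_force: [0.1, 0.4, -1.0]
width: 0.347
grasp_force: 19.9
```

```bash
python3 plan.py 0.64 0.1011 0.0354 6.3
```

```text
t 19.05 pos [0.6409 0.0976 0.1414] az 5.9 w 0.347 g 19.9 F [ 0.1  0.4 -1. ]
units now-frame [ 0.18 -0.03  5.3 ] goal-frame [ 0.18 -0.02  5.3 ] turn [ 0.    0.   -0.06]
```

>>> play_rows(deltas=[[[0.18,-0.02,0.3,0,0,-0.06,0.85],[0,0,0.9,0,0,0,0.85],[0,0,0.9,0,0,0,0.85],[0,0,0.9,0,0,0,0.85],[0,0,0.9,0,0,0,0.85],[0,0,0.9,0,0,0,0.85],[0,0,0.5,0,0,0,0.85],[0,0,0,0,0,0,0.85]]])

```text
clock: 20.05
ee_pos: [0.6384, 0.1036, 0.0358]
ee_rot: [0.666, 0.746, -0.0, -0.0]
ft_force: [-0.6, 0.8, -2.0]
width: 0.353
grasp_force: 19.9
```

>>> play_rows(deltas=[[[0,0,0,0,0,0,0.85],[0,0,0,0,0,0,0.6],[0,0,0,0,0,0,0.4],[0,0,0,0,0,0,0.2],[0,0,0,0,0,0,0.2]]])

```text
clock: 20.68
ee_pos: [0.6385, 0.1036, 0.0365]
ee_rot: [0.666, 0.746, 0.0, 0.0]
ft_force: [-1.3, -0.1, 0.1]
width: 0.678
grasp_force: 0.0
```

>>> play_rows(deltas=[[[0,0,-0.95,0,0,0,0.2],[0,0,-0.95,0,0,0,0],[0,0,-0.95,0,0,0,0],[0,0,-0.95,0,0,0,0],[0,0,-0.95,0,0,0,0],[0,-0.6,-0.95,0,0,0,0],[0,-0.9,0,0,0,0.4,0],[0,-0.9,0,0,0,0.4,0]]])

```text
clock: 21.68
ee_pos: [0.5906, 0.0989, 0.1522]
ee_rot: [0.697, 0.717, 0.001, 0.001]
ft_force: [0.2, -0.1, 0.3]
width: 1.002
grasp_force: 0.0
```

```bash
python3 plan.py 0.439 0.079 0.15 1.2
```

```text
t 21.68 pos [0.5906 0.0989 0.1522] az 1.6 w 1.002 g 0.0 F [ 0.2 -0.1  0.3]
units now-frame [-0.78 -7.6   0.09] goal-frame [-0.83 -7.6   0.11] turn [ 0.02 -0.    0.07]
```

>>> play_rows(deltas=[[[-0.1,-0.95,0,0,0,0.2,0],[-0.1,-0.95,0,0,0,0.1,0],[-0.1,-0.95,0,0,0,0,0],[-0.1,-0.95,0,0,0,0,0],[-0.1,-0.95,0,0,0,0,0],[-0.1,-0.95,0,0,0,0,0],[-0.1,-0.95,0,0,0,0,0],[-0.1,-0.95,0,0,0,0,0]]])

```text
clock: 22.68
ee_pos: [0.4386, 0.0824, 0.1517]
ee_rot: [0.708, 0.706, 0.001, 0.001]
ft_force: [0.4, 0.1, -0.8]
width: 1.005
grasp_force: 0.0
```

```bash
python3 plan.py 0.439 0.079 0.028 -0.5; python3 - <<'E'
from rig import vision
import cv2
cv2.imwrite("pics/v4.png",cv2.resize(vision.get_image("side")["pixels"][75:315,130:450,::-1],(640,480),interpolation=cv2.INTER_CUBIC))
E
```

```text
t 22.68 pos [0.4386 0.0824 0.1517] az -0.1 w 1.005 g 0.0 F [ 0.4  0.1 -0.8]
units now-frame [-0.17  0.01  6.18] goal-frame [-0.17  0.02  6.18] turn [ 0.02 -0.    0.07]
```

View pics/v4.png

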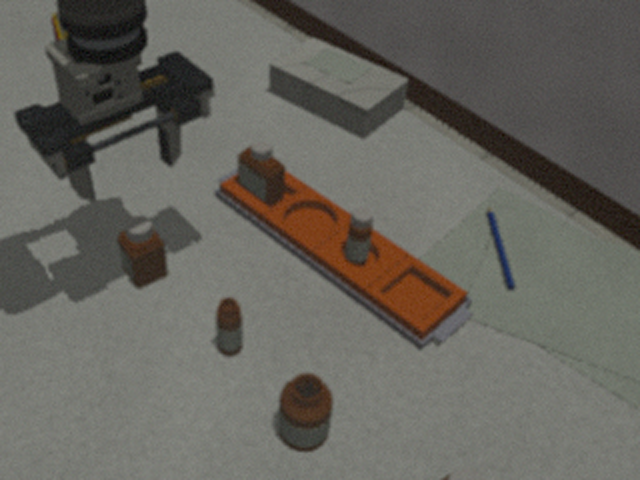

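The flat bottle stands in the oblong well at crop (262,180), with the vial at (358,240). Next is the square bottle.

>>> play_rows(deltas=[[[-0.17,0,0.6,0,0,0.07,0],[0,0,0.9,0,0,0,0],[0,0,0.9,0,0,0,0],[0,0,0.9,0,0,0,0],[0,0,0.9,0,0,0,0],[0,0,0.9,0,0,0,0],[0,0,0.9,0,0,0,0],[0,0,0.16,0,0,0,0]]])

```text
clock: 23.72
ee_pos: [0.4387, 0.0789, 0.0259]
ee_rot: [0.71, 0.704, -0.001, -0.001]
ft_force: [-0.2, -0.7, 0.1]
width: 1.0
grasp_force: 0.0
```

>>> play_rows(deltas=[[[0,0,0,0,0,0,0.75],[0,0,0,0,0,0,0.75],[0,0,0,0,0,0,0.75],[0,0,0,0,0,0,0.75],[0,0,0,0,0,0,0.75],[0,0,0,0,0,0,0.75],[0,0,0,0,0,0,0.75]]], newtons=20)

```text
clock: 24.6
ee_pos: [0.4389, 0.0791, 0.0273]
ee_rot: [0.71, 0.704, 0.0, 0.0]
ft_force: [0.5, 0.6, 4.2]
width: 0.484
grasp_force: 19.6
```

>>> play_rows(deltas=[[[0,0,-0.95,0,0,0,0.75],[0,0,-0.95,0,0,0,0.75],[0,0,-0.95,0,0,0,0.75],[0,0,-0.95,0,0,0,0.75],[0,0,-0.95,0,0,0,0.75],[0,0,-0.95,0,0,0,0.75],[0,0,-0.5,0,0,-0.55,0.75],[0,0,0,0,0,-0.55,0.75]]])

```text
clock: 25.6
ee_pos: [0.4388, 0.079, 0.1516]
ee_rot: [0.668, 0.744, 0.0, 0.0]
ft_force: [0.1, -0.3, -1.0]
width: 0.487
grasp_force: 19.6
```

```bash
python3 plan.py 0.668 -0.1523 0.036 6.3
```

```text
t 25.6 pos [0.4388 0.079  0.1516] az 6.2 w 0.487 g 19.6 F [ 0.1 -0.3 -1. ]
units now-frame [-12.73  10.14   5.79] goal-frame [-12.75  10.12   5.78] turn [ 0.01  0.   -0.02]
```

>>> play_rows(deltas=[[[-0.91,0.724,0,0,0,0,0.75],[-0.91,0.724,0,0,0,0,0.75],[-0.91,0.724,0,0,0,0,0.75],[-0.91,0.724,0,0,0,0,0.75],[-0.91,0.724,0,0,0,0,0.75],[-0.91,0.724,0,0,0,0,0.75],[-0.91,0.724,0,0,0,0,0.75],[-0.91,0.724,0,0,0,0,0.75]]])

```text
clock: 26.6
ee_pos: [0.5704, -0.0557, 0.1504]
ee_rot: [0.669, 0.743, -0.0, -0.0]
ft_force: [-0.4, -0.5, -1.3]
width: 0.486
grasp_force: 19.6
```

>>> play_rows(deltas=[[[-0.91,0.724,0,0,0,0,0.75],[-0.91,0.724,0,0,0,0,0.75],[-0.91,0.724,0,0,0,0,0.75],[-0.91,0.724,0,0,0,0,0.75],[-0.91,0.724,0,0,0,0,0.75],[-0.91,0.724,0,0,0,0,0.75],[0,0,0,0,0,0,0.75]]])

```text
clock: 27.48
ee_pos: [0.6677, -0.1555, 0.1496]
ee_rot: [0.67, 0.743, -0.0, -0.0]
ft_force: [0.3, 0.4, -0.8]
width: 0.486
grasp_force: 19.6
```

```bash
python3 plan.py 0.668 -0.1523 0.0345 6.3
```

```text
t 27.48 pos [ 0.6677 -0.1555  0.1496] az 5.9 w 0.486 g 19.6 F [ 0.3  0.4 -0.8]
units now-frame [0.16 0.03 5.75] goal-frame [0.16 0.03 5.75] turn [-0.01 -0.   -0.07]
```

>>> play_rows(deltas=[[[0.16,0.03,0.6,0,0,-0.07,0.75],[0,0,0.9,0,0,0,0.75],[0,0,0.9,0,0,0,0.75],[0,0,0.9,0,0,0,0.75],[0,0,0.9,0,0,0,0.75],[0,0,0.9,0,0,0,0.75],[0,0,0.65,0,0,0,0.75],[0,0,0,0,0,0,0.75]]])

```text
clock: 28.48
ee_pos: [0.6674, -0.1496, 0.0352]
ee_rot: [0.666, 0.746, -0.0, -0.0]
ft_force: [0.3, 0.1, -1.6]
width: 0.484
grasp_force: 19.6
```

>>> play_rows(deltas=[[[0,0,0,0,0,0,0.75],[0,0,0,0,0,0,0.45],[0,0,0,0,0,0,0.3],[0,0,0,0,0,0,0.2],[0,0,0,0,0,0,0.2]]])

```text
clock: 29.1
ee_pos: [0.6676, -0.1496, 0.0362]
ee_rot: [0.666, 0.746, 0.0, 0.0]
ft_force: [0.4, -0.9, -0.7]
width: 0.786
grasp_force: 0.0
```

>>> play_rows(deltas=[[[0,0,-0.95,0,0,0,0.2],[0,0,-0.95,0,0,0,0],[0,0,-0.95,0,0,0,0],[0,0,-0.95,0,0,0,0],[0,0,-0.95,0,0,0,0],[-0.6,-0.4,-0.95,0,0,0,0],[-0.9,-0.6,0,0,0,0,0],[-0.9,-0.6,0,0,0,0,0]]])

```text
clock: 30.1
ee_pos: [0.6398, -0.2027, 0.1497]
ee_rot: [0.666, 0.746, -0.0, -0.0]
ft_force: [-0.6, 0.1, -0.1]
width: 0.998
grasp_force: 0.0
```

```bash
python3 plan.py 0.5014 -0.3686 0.15 6.3
```

```text
t 30.1 pos [ 0.6398 -0.2027  0.1497] az 6.5 w 0.998 g 0.0 F [-0.6  0.1 -0.1]
units now-frame [-7.46 -7.81 -0.01] goal-frame [-7.48 -7.79 -0.02] turn [-0.01 -0.    0.03]
```

>>> play_rows(deltas=[[[-0.93,-0.97,0,0,0,0,0],[-0.93,-0.97,0,0,0,0,0],[-0.93,-0.97,0,0,0,0,0],[-0.93,-0.97,0,0,0,0,0],[-0.93,-0.97,0,0,0,0,0],[-0.93,-0.97,0,0,0,0,0],[-0.93,-0.97,0,0,0,0,0],[-0.93,-0.97,0,0,0,0,0]]])

```text
clock: 31.1
ee_pos: [0.5016, -0.3678, 0.1489]
ee_rot: [0.666, 0.746, -0.0, -0.001]
ft_force: [-0.1, -0.8, 0.4]
width: 1.002
grasp_force: 0.0
```

>>> play_rows(deltas=[[[0,0,0,0,0,0,0]]])

```text
clock: 31.22
ee_pos: [0.5013, -0.3684, 0.149]
ee_rot: [0.667, 0.745, -0.0, -0.001]
ft_force: [1.3, 0.3, 0.1]
width: 1.001
grasp_force: 0.0
```

```bash
python3 plan.py 0.5014 -0.3686 0.028 6.3
```

```text
t 31.23 pos [ 0.5013 -0.3684  0.149 ] az 6.3 w 1.001 g 0.0 F [1.3 0.3 0.1]
units now-frame [-0.02  0.01  6.05] goal-frame [-0.01  0.01  6.05] turn [-0.02 -0.01 -0.  ]
```

>>> play_rows(deltas=[[[0,0,0.6,0,0,0,0],[0,0,0.9,0,0,0,0],[0,0,0.9,0,0,0,0],[0,0,0.9,0,0,0,0],[0,0,0.9,0,0,0,0],[0,0,0.9,0,0,0,0],[0,0,0.9,0,0,0,0],[0,0,0,0,0,0,0]]])

```text
clock: 32.22
ee_pos: [0.503, -0.3655, 0.0282]
ee_rot: [0.666, 0.746, 0.0, -0.002]
ft_force: [-0.0, 0.4, 0.4]
width: 1.001
grasp_force: 0.0
```

>>> play_rows(deltas=[[[0,0,0,0,0,0,0.7],[0,0,0,0,0,0,0.7],[0,0,0,0,0,0,0.7],[0,0,0,0,0,0,0.7],[0,0,0,0,0,0,0.7],[0,0,0,0,0,0,0.7]]], newtons=25)

```text
clock: 32.98
ee_pos: [0.5036, -0.3665, 0.0304]
ee_rot: [0.666, 0.746, -0.0, -0.0]
ft_force: [-3.1, 0.0, 4.2]
width: 0.558
grasp_force: 25.0
```

>>> play_rows(deltas=[[[0,0,-0.95,0,0,0,0.7],[0,0,-0.95,0,0,0,0.7],[0,0,-0.95,0,0,0,0.7],[0,0,-0.95,0,0,0,0.7],[0,0,-0.95,0,0,0,0.7],[0,0,-0.95,0,0,0,0.7],[0.5,0.2,-0.95,0,0,0,0.7],[0.9,0.4,0,0,0,0,0.7]]])

```text
clock: 33.98
ee_pos: [0.5134, -0.3369, 0.1644]
ee_rot: [0.666, 0.746, 0.0, 0.001]
ft_force: [-0.1, 0.1, -3.1]
width: 0.562
grasp_force: 25.0
```

```bash
python3 plan.py 0.6493 0.0166 0.0355 6.3
```

```text
t 33.98 pos [ 0.5134 -0.3369  0.1644] az 6.4 w 0.562 g 25.0 F [-0.1  0.1 -3.1]
units now-frame [16.81  8.72  6.43] goal-frame [16.82  8.69  6.45] turn [0.02 0.02 0.02]
```

>>> play_rows(deltas=[[[0.93,0.48,0,0,0,0,0.7],[0.93,0.48,0,0,0,0,0.7],[0.93,0.48,0,0,0,0,0.7],[0.93,0.48,0,0,0,0,0.7],[0.93,0.48,0,0,0,0,0.7],[0.93,0.48,0,0,0,0,0.7],[0.93,0.48,0,0,0,0,0.7],[0.93,0.48,0,0,0,0,0.7]]])

```text
clock: 34.98
ee_pos: [0.5725, -0.1793, 0.1631]
ee_rot: [0.666, 0.746, 0.0, -0.0]
ft_force: [0.1, -0.6, -2.7]
width: 0.56
grasp_force: 25.0
```

>>> play_rows(deltas=[[[0.93,0.48,0,0,0,0,0.7],[0.93,0.48,0,0,0,0,0.7],[0.93,0.48,0,0,0,0,0.7],[0.93,0.48,0,0,0,0,0.7],[0.93,0.48,0,0,0,0,0.7],[0.93,0.48,0,0,0,0,0.7],[0.93,0.48,0,0,0,0,0.7],[0.93,0.48,0,0,0,0,0.7]]])

```text
clock: 35.98
ee_pos: [0.632, -0.0228, 0.1631]
ee_rot: [0.666, 0.746, 0.0, -0.0]
ft_force: [0.3, -0.7, -3.1]
width: 0.562
grasp_force: 25.0
```

>>> play_rows(deltas=[[[0.93,0.48,0,0,0,0,0.7],[0.93,0.48,0,0,0,0,0.7],[0,0,0,0,0,0,0.7]]])

```text
clock: 36.35
ee_pos: [0.6468, 0.0168, 0.1629]
ee_rot: [0.665, 0.747, 0.0, -0.0]
ft_force: [-0.4, 0.9, -2.1]
width: 0.557
grasp_force: 25.0
```

```bash
python3 plan.py 0.6493 0.0166 0.0375 6.3;  python3 - <<'E'
from rig import vision
import cv2
cv2.imwrite("pics/v5.png",cv2.resize(vision.get_image("side")["pixels"][75:315,130:450,::-1],(640,480),interpolation=cv2.INTER_CUBIC))
E
```

```text
t 36.35 pos [0.6468 0.0168 0.1629] az 6.6 w 0.557 g 25.0 F [-0.4  0.9 -2.1]
units now-frame [-0.03  0.12  6.27] goal-frame [-0.02  0.12  6.27] turn [ 0.   -0.    0.05]
```

View pics/v5.png

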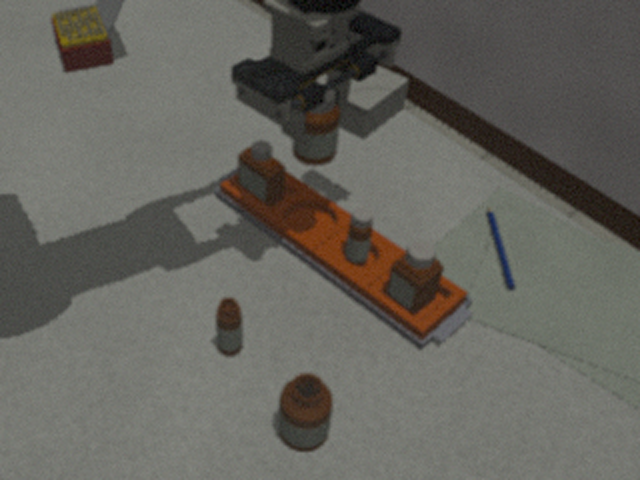

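The square bottle is in the square well at crop (415,280), and the round bottle hangs upright above the round well at (312,215). Lowering it.

>>> play_rows(deltas=[[[-0.05,0.12,0.9,0,0,0.05,0.7],[0,0,0.9,0,0,0,0.7],[0,0,0.9,0,0,0,0.7],[0,0,0.9,0,0,0,0.7],[0,0,0.9,0,0,0,0.7],[0,0,0.9,0,0,0,0.7],[0,0,0.5,0,0,0,0.7],[0,0,0.32,0,0,0,0.7]]])

```text
clock: 37.4
ee_pos: [0.6489, 0.0143, 0.0381]
ee_rot: [0.668, 0.744, -0.0, -0.0]
ft_force: [-1.0, -0.1, -2.5]
width: 0.562
grasp_force: 25.0
```

>>> play_rows(deltas=[[[0,0,0,0,0,0,0.7],[0,0,0,0,0,0,0.4],[0,0,0,0,0,0,0.25],[0,0,0,0,0,0,0.15],[0,0,0,0,0,0,0.1],[0,0,0,0,0,0,0.1]]])

```text
clock: 38.15
ee_pos: [0.6489, 0.0143, 0.0388]
ee_rot: [0.668, 0.744, 0.0, 0.0]
ft_force: [0.1, -0.1, 0.8]
width: 0.897
grasp_force: 0.0
```

>>> play_rows(deltas=[[[0,0,-0.6,0,0,0,0.1],[0,0,-0.95,0,0,0,0.1],[0,0,-0.95,0,0,0,0],[0,0,-0.95,0,0,0,0],[0,0,-0.95,0,0,0,0],[0,0,-0.95,0,0,0,0],[0,-0.9,-0.95,0,0,0,0],[0,-0.9,-0.9,0,0,0,0]]])

```text
clock: 39.15
ee_pos: [0.6129, 0.0104, 0.185]
ee_rot: [0.668, 0.744, 0.001, 0.001]
ft_force: [-0.1, -0.3, 0.4]
width: 1.002
grasp_force: 0.0
```

>>> play_rows(deltas=[[[0.3,-0.95,0,0,0,0,0],[0.3,-0.95,0,0,0,0,0],[0.3,-0.95,0,0,0,0,0],[0.3,-0.95,0,0,0,0,0],[0.3,-0.95,0,0,0,0,0],[0.3,-0.95,0,0,0,0,0],[0.3,-0.95,0,0,0,0,0],[0,0,0,0,0,0,0]]])

```text
clock: 40.15
ee_pos: [0.4759, 0.038, 0.1842]
ee_rot: [0.668, 0.744, 0.001, 0.001]
ft_force: [-0.1, -0.7, 0.6]
width: 1.0
grasp_force: 0.0
```

```bash
python3 - <<'E'
from rig import vision
import cv2,numpy as np
a=cv2.resize(vision.get_image("side")["pixels"][130:330,150:400],(400,320),interpolation=cv2.INTER_CUBIC)
b=cv2.resize(vision.get_image("top")["pixels"][110:250,190:365],(400,320),interpolation=cv2.INTER_CUBIC)
cv2.imwrite("pics/v6.png",np.hstack([a,b])[:,:,::-1])
E
```

```text
(no output)
```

View pics/v6.png

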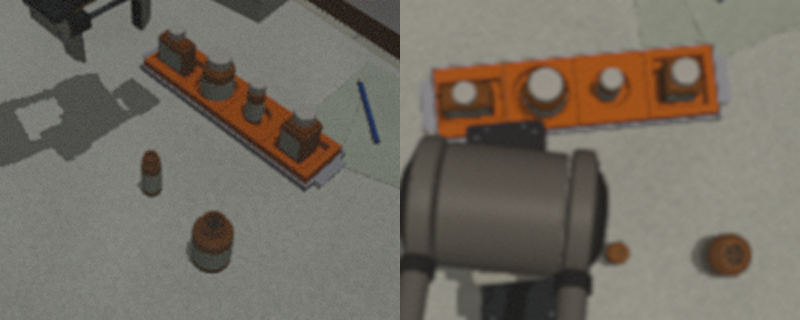

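All four capped bottles stand in their wells: side crop (176,52), (217,78), (255,104), (300,135); top crop (465,92), (547,84), (610,77), (686,72). The empties are untouched. I'll do one numeric seating check before handing in.

```bash
python3 - <<'E'
from h import *
T=Cam(np.load("top0.npz"));S=Cam(np.load("side0.npz"))
seenT=[(465,92),(547,84),(610,77),(686,72)];seenS=[(180,35),(218,63),(256,88),(303,119)]
for n,t,s,X in zip(("flat","round","vial","square"),seenT,seenS,[(.6385,.1036,.089),(.6489,.0143,.091),(.6582,-.0659,.087),(.6676,-.1496,.091)]):
    t=np.array([190+(t[0]-400)*.4375,110+t[1]*.4375]);s=np.array([150+s[0]*.625,130+s[1]*.625])
    P,e=tri(T,t,S,s);print(n,"expect",X,"seen",P.round(3),"gap",round(e,4))
E
```

```text
flat expect (0.6385, 0.1036, 0.089) seen [0.641 0.103 0.075] gap 0.0039
round expect (0.6489, 0.0143, 0.091) seen [0.649 0.01  0.077] gap 0.0036
vial expect (0.6582, -0.0659, 0.087) seen [ 0.66  -0.064  0.074] gap 0.0021
square expect (0.6676, -0.1496, 0.091) seen [ 0.666 -0.152  0.078] gap 0.0018
```

Positions match within about 4 mm. The heights all read about 13 mm low because I picked points on the cap sides, so none of the bottles sits on a rim. Handing in.

```bash
python3 -c "
from rig import ticket
print(ticket.job_done())"
```

```text
the job is handed in; nothing more can be done
None
```

I packed all four capped bottles upright in their matching wells, left the two empties untouched on the bench, and handed the job in at about 40 s on the robot clock; the hand-in returned no verdict.

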